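# Tip the wax pail out into its tray

## Robot

A 6-joint arm with a two-finger parallel gripper is mounted at the origin on the work surface; the furniture and walls round the work are solid. World frame = base frame: x ahead of the robot, y to its left, z up, the work surface at z = 0. Lengths are in mm, angles in rad, forces in N, time in s.
With the tool pointing down it reaches from about 350 to 875 mm from the base axis. Payload 4.2 kg.
Tool frame: the origin (TCP) lies at the very end of the fingers, on their centre line; the grasp point (between the pads) lies env.tcp_to_grasp behind it (env.tcp_to_grasp is the distance from the TCP to the grasp point, in mm); z points along the fingers, y is the line along which they close (so a half turn about z gives the same grasp; the last joint's range is limited). The gripper opens to 85 mm and grips with 20 to 120 N. Pads are 22 mm wide; open, the fingers measure 114 mm over their backs; the gripper's body (76 mm by 85 mm) begins 54 mm behind the grasp point. The pads swing forward as they close: fully open they stand 13 mm farther back than shut.
Start: joints at [-0.973, 0.385, 0.008, 0, -1.194, -0.259], TCP at [207.737, -589.444, 231.312] pointing down, gripper open.
Joint ranges: [-3.14, 3.14], [-1.21, 2.06], [-1.07, 1.41], [-3.16, 2.05], [-2.99, -0.16], [-3.1, 3.1]. Speed limits (rad/s): [2.79, 2.79, 3.14, 3.14, 3.14, 3.14].

## Interface

Orientations are given as [roll, pitch, yaw] about the fixed x, y, z axes, in that order (R = Rz(yaw) Ry(pitch) Rx(roll)).
In Python, from rig import env gives the robot as it stands.
- The arm moves only by the tool servo_tool, never from a script. Its argument "increments" is a list that holds one entry, the list of rows, each a list of 6 numbers: the shift along the world's x, y, z normalised to -1 to 1, where 1 is 0.4 m, then the turn, a rotation vector about the world's x, y, z normalised to -1 to 1, where 1 is pi/2 rad. A call has 1 to 8 rows; each row is the pose to reach, as a shift and turn from the pose commanded when the call began; what a row does not reach only later rows make up. A row lasts 1/12 s, in which the tool goes at most 41.7 mm and 7.16 degrees, less where a joint would pass 70% of its speed; a pose out of reach is approached as far as the arm can. A call with a number of a shift or a turn outside -1 to 1 is refused whole. A call with a gripper value outside its range is refused whole. "claw" is the closure in counts, from 0 (fully open) to 255 (shut), set as the call begins (left out, the last holds). The fingers move at their own pace and stop on an object; "newtons" is the grip in N (left out, the last holds). Time passes only in rows, so rows that repeat a pose let the fingers close. It gives the time, the measured TCP pose, the force, the opening and the grip force at its end, in the units of the state.
- env.get_obs(): the state, without advancing time (a new reading comes with each control period).
- env.capture(name): name is "scene" or "top"; returns the picture (384x512x3 uint8, blue, green, red); there is no depth.
- env.calibration(name): a dict with "camera_matrix" (3x3 intrinsics, pixels), "rvec" (rotation vector, rad) and "tvec" (3), from world to camera coordinates, as OpenCV has them. Camera axes: x right, y down, z forward; pixel columns grow to the right and rows downward; lengths in mm; the calibration is good to about 2 mm. A picture is of the moment at which its call begins. calibration takes no time and is no camera call.
- env.sign_off(): hands the job in; it is judged then, once.
Trained networks look in the newest picture that a camera, given by its name, has taken for a name from the list of things; names that differ only in an ending like _2 or _b are one class to them, and where a whole thing is asked for, a point or a joint stands for the part that bears it (a point fixed in the world has none). Each returns a list of dicts, best first, with "conf" (0 to 1); they miss things now and then, are a little off and sometimes report something else, mostly with a low value. They report only what shows in the picture. A call takes as long as a camera call. They do not tell look-alikes from the thing itself.
- env.spot_in(name, camera): "extent" ([left, top, right, bottom] in pixels, round what is visible of it).
- env.cut_out(name, camera): "mask" (384x512 bool, what is visible of it) and "extent" ([left, top, right, bottom] in pixels, round what is visible of it).
- env.pinpoint(name, camera): "xy" ([column, row] in pixels: a listed point, or the origin of a listed thing).
The state is a dict: "time": time; "q": joint angles; "joint_velocities": joint speeds; "effort": joint torques, N m; "tcp_pos": TCP position; "orientation": TCP orientation; "wrist_force": force on the tool from outside, world axes, zero at the start; "wrist_torque": the same for the moment, N m; "grip_width": finger opening in mm; "grasp_force": force on a finger pad.
Only numpy, scipy, OpenCV 4.12 (cv2) and the standard library are available. Lean on these libraries where they do the work, as an engineer would, in place of code of your own. Each camera call takes 0.05 s, during which the arm holds its last target. There are 200 camera calls.

## Task

Two tilting pails stand on the bench, each in a wooden stand over its own catch tray. Tip the one that has the wax blocks in it right over to its stop, mouth down, so that both blocks end up in its tray, and leave it tipped like that; leave the empty pail upright.

Things in the scene. Friction and masses are not known exactly. Their poses are not given: they have to be found in the camera images.
- wax_stand: plywood stand of the pail with the wax, fixed to the desk (mm): catch tray 260 x 140 x 36 high, wall 8, inside x -192 to 52, y -62 to 62, floor z 14; posts at y -76 and 76, 210 high, hold the pail on pins. Origin on the desk under the pivot, which is at (0, 0, 195); z up, y along the pivot axis, the pail pours towards -x.
- wax_pail (a joint): tilt, rad: 0 upright, grows as the mouth swings to the stand's -x, 2.71 hard stop, mouth down. Steel pail, mouth 102 mm wide, bottom 86, from 60 mm below to 40 above the pivot. Stiff pivot (0.22 N m, 2 N at the bail): it stays where it is left. The wax may come out only past 2.5. Handles: a bail over the mouth, a loop on the bottom rim; both turn with the pail.
- wax_bail (a point): middle of the bail's round wooden grip, 16 mm thick, 60 long along the stand's y, 115 mm straight above the pivot when upright; the bail does not fold. The bar can turn between fingers closed across it or loosely round it. From above it can be followed to about 1.7 rad; further on the hand gets near the pail.
- wax_loop (a point): middle of the loop's outer bar, 10 mm round, along the stand's y, 54 mm free between its arms, 36 mm off the pail's wall; upright it is at x 83, z -55 mm from the pivot. With the pail at 1.7 rad it is on top, at x 44, z 89 from the pivot, and can be taken from above and drawn to the stop. There, open by only 30 mm and rise to let go.
- wax_1: yellow beeswax block with scored lines, 36 x 56 x 18 mm, about 60 g, at the start flat on the pail's floor; origin at the centre of its underside
- wax_2: a second such block, at the start on top of the first in the same pail; origin at the centre of its underside
- empty_pail (a joint): tilt in rad of the other pail, of the same make in the same kind of stand, with nothing in it; 0 = upright. Upright, both bails reach 318 mm above the desk: carry the hand over or round them. Which pail is at the left and which at the right varies.
Mind the look-alikes: they are no part of the job. Leave any green or purple look-alike of the wax_2 alone.

How it is judged:
By the outcome, as a careful person would: the job done as asked, in the order asked, and still so for the second after the job is handed in, with the robot touching nothing.
It also fails if it takes over 48 s, if anything falls off the work surface, if the arm or the gripper's body presses on something with over 40 N, if the wrist force passes 120 N, or if a joint passes its speed limit or range.

## Working session

There is one attempt and no reset: what is moved stays moved. The work goes in short steps, Python scripts to look and compute and a tool call to move; the robot and the scene stay as the last step left them, time stands still between calls to the robot, and variables do not carry over. Pictures are saved under pics/ and viewed, at most 10 in all, crops included, and the job is handed in when it is done.

Besides the shell and the picture viewer there is one more tool, called after "Emit:" as name(argument=value, ...) on one line, values as JSON. servo_tool: Moves the arm, as the interface text tells. Its arguments: {"type":"object","properties":{"increments":{"type":"array"},"claw":{"type":"number"},"newtons":{"type":"number"}},"required":["increments"]}

```bash
mkdir -p pics; ls; cat > h.py <<'E'
import numpy as np, cv2
from rig import env
def ray(cam,uv):
    c=env.calibration(cam);K=np.array(c["camera_matrix"],float);R=cv2.Rodrigues(np.array(c["rvec"],float))[0];t=np.array(c["tvec"],float).ravel()
    d=R.T@np.linalg.inv(K)@np.array([uv[0],uv[1],1.]);return -R.T@t,d
def atz(cam,uv,z):
    o,d=ray(cam,uv);return o+d*(z-o[2])/d[2]
def proj(cam,p):
    c=env.calibration(cam);return cv2.projectPoints(np.array(p,float).reshape(-1,1,3),np.array(c["rvec"],float),np.array(c["tvec"],float),np.array(c["camera_matrix"],float),None)[0].reshape(-1,2)
E
python3 - <<'E'
from h import *
s=env.capture("scene");t=env.capture("top")
cv2.imwrite("pics/s.png",s);cv2.imwrite("pics/t.png",t)
for cam in("scene","top"):
    print(cam,ray(cam,(256,192)))
    for n in("wax_stand","wax_bail","wax_loop","wax_1","wax_pail"):
        print(n,[(np.round(r["xy"],1).tolist(),round(r["conf"],2)) for r in env.pinpoint(n,cam)] if n!="wax_pail" else [(np.round(r["extent"]).tolist(),round(r["conf"],2)) for r in env.spot_in(n,cam)])
print(env.tcp_to_grasp,env.get_obs())
E
```

```text
pics
scene (array([-64.36420812, 960.01533068, 744.30769372]), array([ 0.45640052, -0.77647991, -0.43469906]))
wax_stand [([250.6, 220.5], 0.88)]
wax_bail [([252.5, 136.7], 0.63)]
wax_loop [([228.4, 178.6], 0.79)]
wax_1 [([331.4, 224.9], 0.66), ([266.0, 194.6], 0.55), ([303.5, 211.9], 0.5)]
wax_pail [([226.0, 132.0, 268.0, 190.0], 0.68)]
top (array([ 327.56368056,  -68.50309296, 1476.62045393]), array([ 0.14258872,  0.01273225, -0.98982296]))
wax_stand [([295.8, 165.8], 0.56)]
wax_bail [([304.7, 139.5], 0.61)]
wax_loop [([301.1, 125.8], 0.6)]
wax_1 [([342.2, 216.5], 0.58), ([300.5, 153.7], 0.56), ([295.4, 159.2], 0.48), ([345.0, 155.4], 0.46), ([321.3, 253.6], 0.45)]
wax_pail [([276.0, 122.0, 329.0, 175.0], 0.92)]
18.700000000000003 {'time': 0.6, 'q': array([-9.73393873e-01,  3.84694025e-01,  7.88512629e-03, -1.36446167e-05,
       -1.19398020e+00, -2.58579836e-01]), 'joint_velocities': array([ 0.00071041,  0.00098251,  0.00062656,  0.00067053, -0.00042322,
        0.0002035 ]), 'effort': array([ 2.78348052e-04, -3.91828465e+01,  1.88529861e+01,  4.18881699e+00,
       -3.97045733e-04, -5.70419360e-06]), 'tcp_pos': array([ 207.74249344, -589.43919433,  231.30782569]), 'orientation': array([-3.14158891e+00,  1.41127287e-05, -2.80277506e+00]), 'wrist_force': array([-0.20780994, -0.97244386,  0.37146873]), 'wrist_torque': array([-0.02891561, -0.01938316, -0.02368241]), 'grasp_force': 0.0, 'grip_width': 85.27788909395741}
```

View pics/s.png

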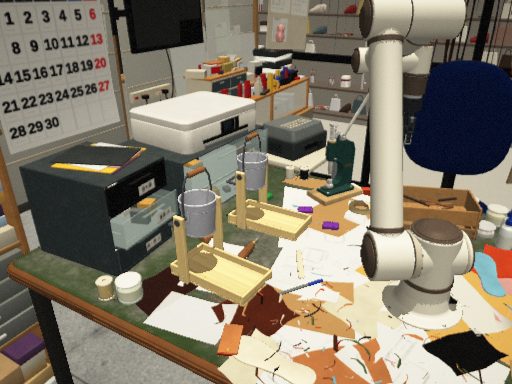

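View pics/t.png

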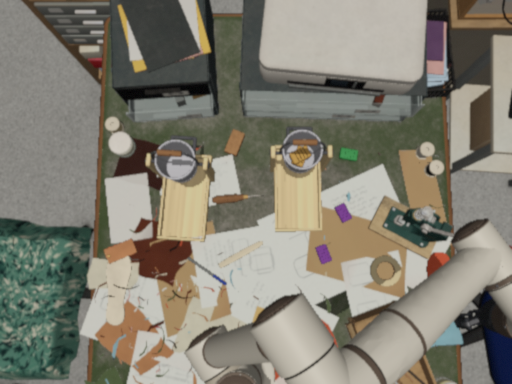

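The top picture shows two pails: left at (177,160), looking empty with a grey floor, and right at (302,150), with something yellow with lines inside. The right one fits. The green block (349,154) and the purple ones (343,212) and (323,253) are look-alikes. I'll confirm with a crop and work out the geometry.

```bash
python3 - <<'E'
from h import *
t=cv2.imread("pics/t.png")
cv2.imwrite("pics/crop.png",cv2.resize(t[110:250,140:365],None,fx=3.5,fy=3.5,interpolation=cv2.INTER_CUBIC))
r=env.cut_out("wax_stand","top")
for k in r: print(k["conf"],k["extent"],cv2.minAreaRect(np.argwhere(k["mask"])[:,::-1].astype(np.float32)))
for n,uv,z in(("bail",(304.7,139.5),310),("loop",(301.1,125.8),140),("stand",(295.8,165.8),0),
  ("tray near L",(274.5,231),36),("tray near R",(321,229.5),36),("post L",(277.5,153),210),("post R",(328,152),210)):
    print(n,atz("top",uv,z).round(1))
# scene triangulation
def tri(a,b):
    o1,d1=ray("top",a);o2,d2=ray("scene",b)
    k=np.linalg.lstsq(np.c_[d1,-d2],o2-o1,rcond=None)[0];p,q=o1+d1*k[0],o2+d2*k[1];return ((p+q)/2).round(1),np.linalg.norm(p-q).round(1)
print("bail",tri((304.7,139.5),(252.5,136.7)),tri((301.1,125.8),(228.4,178.6)),tri((295.8,165.8),(250.6,220.5)))
E
```

```text
bail [ 626.  -173.5  310. ]
loop [ 709.4 -179.2  140. ]
stand [ 621.9 -172.6    0. ]
tray near L [ 418.4 -104.7   36. ]
tray near R [ 422.5 -242.4   36. ]
post L [ 614.8 -109.5  210. ]
post R [ 617.3 -244.1  210. ]
bail (array([ 621.9, -175.9,  307.5]), np.float64(10.3)) (array([ 714.8, -178. ,  133.1]), np.float64(7.5)) (array([ 624.3, -173.2,  -10.4]), np.float64(0.8))
```

View pics/crop.png

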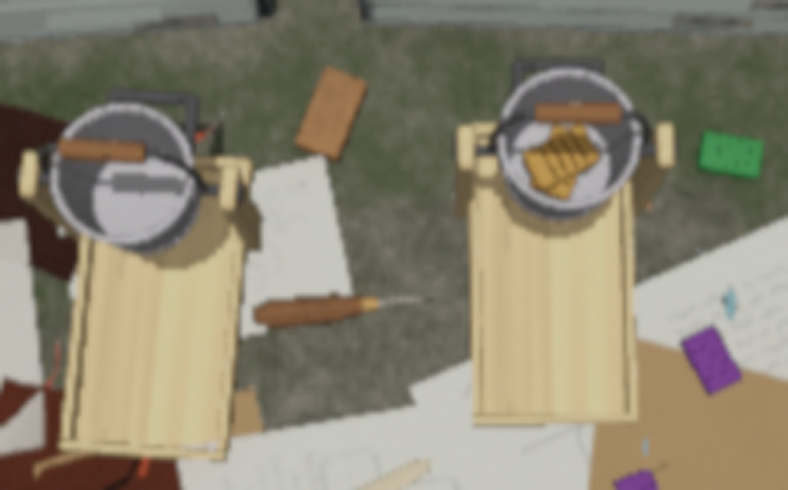

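The crop confirms it: scored yellow wax lies in the right pail, about (560,160) in the crop or (300,155) in the top view. The left pail holds only a bail shadow. Next I'll fit the stand's pose.

```bash
cat > pose.py <<'E'
from h import *
from scipy.optimize import least_squares
P=np.array([[0,76,210],[0,-76,210],[-200,70,36],[-200,-70,36],[0,0,310],[83,0,140],[0,0,310],[0,0,0]],float)
c2=lambda u,v:(140+(u+.5)/3.5-.5,110+(v+.5)/3.5-.5)
U=np.array([c2(465,143),c2(664,146),c2(473,423),c2(637,419),c2(578,112.5),c2(558,64),(252.5,136.7),(250.6,220.5)])
cams=["top"]*6+["scene"]*2
def W(p,Q):
    c,s=np.cos(p[2]),np.sin(p[2]);return Q@np.array([[c,s,0],[-s,c,0],[0,0,1]])+[p[0],p[1],0]
f=lambda p:np.concatenate([proj("top",W(p,P[:6]))-U[:6],proj("scene",W(p,P[6:]))-U[6:]])
r=least_squares(lambda p:f(p).ravel(),[620,-174,0],loss="soft_l1")
if __name__=="__main__": print(r.x,f(r.x).round(1).tolist())
E
python3 pose.py
```

```text
[ 6.20385622e+02 -1.72893053e+02  6.82398999e-03] [[0.3, 0.7], [0.4, -0.7], [-0.4, -0.0], [0.0, 0.7], [-0.3, -0.1], [-0.4, -0.1], [-1.6, -0.7], [1.0, -2.2]]
```

Emit:
servo_tool(increments=[[[0,0,0.5,0,0,0.25],[0,0,0.5,0,0,0.25],[0,0,0.5,0,0,0.25],[0,0,0.5,0,0,0.4],[0,0,0.5,0,0,0.4],[0.4,0.4,0.5,0,0,0.789],[0.4,0.4,0.5,0,0,0.789],[0.4,0.4,0.5,0,0,0.789]]], claw=90, newtons=30)

```text
time: 1.32
tcp_pos: [296.6, -500.3, 431.8]
orientation: [-3.14, -0.0, -1.799]
wrist_force: [1.1, -0.6, -0.8]
grip_width: 55.1
grasp_force: 0.0
```

Emit:
servo_tool(increments=[[[0.8,0.81,0,0,0,0.145],[0.8,0.81,0,0,0,0.145],[0.8,0.81,0,0,0,0.145],[0.8,0.81,0,0,0,0.145],[0.8,0.81,0,0,0,0.145],[0.8,0.81,0,0,0,0.145],[0.8,0.81,0,0,0,0.145],[0.8,0.81,0,0,0,0.145]]])

```text
time: 1.98
tcp_pos: [531.3, -262.1, 431.8]
orientation: [-3.141, -0.0, -1.575]
wrist_force: [0.6, -0.8, -0.7]
grip_width: 55.2
grasp_force: 0.0
```

Emit:
servo_tool(increments=[[[0.23,0.23,0,0,0,0],[0.23,0.23,0,0,0,0],[0.23,0.23,0,0,0,0],[0.23,0.23,0,0,0,0],[0.23,0.23,0,0,0,0]]])

```text
time: 2.4
tcp_pos: [624.1, -169.5, 429.3]
orientation: [3.139, 0.001, -1.571]
wrist_force: [0.2, -1.2, 0.8]
grip_width: 55.6
grasp_force: 0.0
```

Emit:
servo_tool(increments=[[[-0.009,-0.008,-0.1,0,0,0.003],[-0.009,-0.008,-0.2,0,0,0.003],[-0.009,-0.008,-0.3,0,0,0.003],[-0.009,-0.008,-0.345,0,0,0.003],[-0.009,-0.008,-0.345,0,0,0.003],[-0.009,-0.008,-0.345,0,0,0.003]]])

```text
time: 2.9
tcp_pos: [618.2, -176.4, 293.8]
orientation: [3.141, -0.001, -1.571]
wrist_force: [-0.3, -0.2, 1.7]
grip_width: 54.7
grasp_force: 0.0
```

Emit:
servo_tool(increments=[[[0,0,0,0,0,0],[0,0,0,0,0,0],[0,0,0,0,0,0],[0,0,0,0,0,0]]], claw=185)

```text
time: 3.23
tcp_pos: [619.2, -175.2, 295.0]
orientation: [-3.139, -0.0, -1.57]
wrist_force: [0.4, -0.1, -0.1]
grip_width: 23.2
grasp_force: 0.0
```

```bash
python3 - <<'E'
from h import *
s=env.capture("scene");cv2.imwrite("pics/s2.png",cv2.resize(s[90:270,150:330],None,fx=3.3,fy=3.3,interpolation=cv2.INTER_CUBIC))
o=env.get_obs();print(o["tcp_pos"],o["wrist_force"],o["grip_width"],env.tcp_to_grasp)
# bail path in units from theta=0
for th in np.arange(0,1.76,.125): print(round(th,3),(np.array([-115*np.sin(th),115*(np.cos(th)-1)])/400).round(3))
E
```

```text
[ 619.09834348 -175.15329889  294.51134245] [ 1.16271976 -0.64539908 -0.71914762] 23.440272395487256 18.700000000000003
0.0 [-0.  0.]
0.125 [-0.036 -0.002]
0.25 [-0.071 -0.009]
0.375 [-0.105 -0.02 ]
0.5 [-0.138 -0.035]
0.625 [-0.168 -0.054]
0.75 [-0.196 -0.077]
0.875 [-0.221 -0.103]
1.0 [-0.242 -0.132]
1.125 [-0.259 -0.164]
1.25 [-0.273 -0.197]
1.375 [-0.282 -0.232]
1.5 [-0.287 -0.267]
1.625 [-0.287 -0.303]
1.75 [-0.283 -0.339]
```

View pics/s2.png

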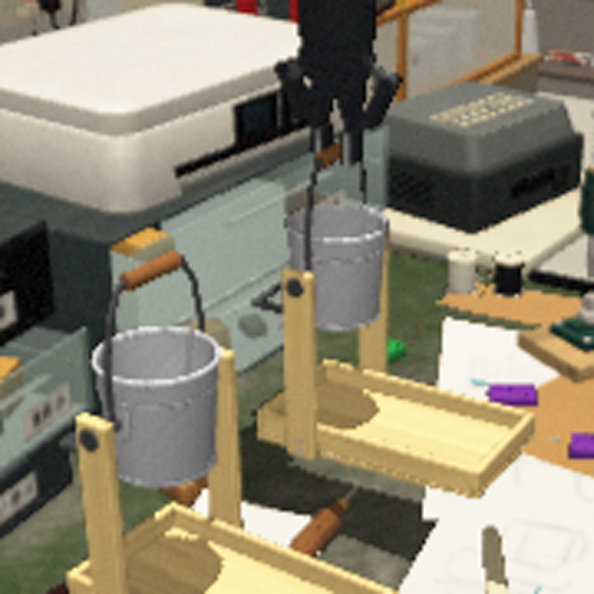

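The fingers straddle the wooden grip, at about (330,155) in the crop. I'll close on it and swing the bail.

Emit:
servo_tool(increments=[[[0,0,0,0,0,0],[0,0,0,0,0,0],[0,0,0,0,0,0]]], claw=230, newtons=30)

```text
time: 3.53
tcp_pos: [617.2, -175.2, 294.3]
orientation: [3.139, -0.0, -1.57]
wrist_force: [-5.2, 1.7, 4.6]
grip_width: 15.1
grasp_force: 29.7
```

Emit:
servo_tool(increments=[[[-0.036,0,-0.002,0,0,0],[-0.071,0,-0.009,0,0,0],[-0.105,0,-0.02,0,0,0],[-0.138,0,-0.035,0,0,0],[-0.168,0,-0.054,0,0,0],[-0.196,0,-0.077,0,0,0]]])

```text
time: 4.03
tcp_pos: [544.0, -175.8, 265.7]
orientation: [-3.128, -0.003, -1.569]
wrist_force: [4.1, -2.6, 2.6]
grip_width: 14.6
grasp_force: 32.0
```

Emit:
servo_tool(increments=[[[-0.025,0,-0.026,0,0,0],[-0.046,0,-0.055,0,0,0],[-0.063,0,-0.087,0,0,0],[-0.077,0,-0.12,0,0,0],[-0.086,0,-0.155,0,0,0],[-0.091,0,-0.19,0,0,0],[-0.091,0,-0.226,0,0,0],[-0.089,0,-0.248,0,0,0]]])

```text
time: 4.7
tcp_pos: [502.5, -176.1, 163.1]
orientation: [3.137, -0.001, -1.57]
wrist_force: [-8.6, -3.5, 5.3]
grip_width: 15.1
grasp_force: 37.9
```

Emit:
servo_tool(increments=[[[0,0,0,0,0,0],[0,0,0,0,0,0]]])

```text
time: 4.87
tcp_pos: [502.4, -176.1, 162.4]
orientation: [3.136, -0.001, -1.57]
wrist_force: [-5.6, -4.8, 0.3]
grip_width: 14.8
grasp_force: 37.6
```

```bash
python3 - <<'E'
from h import *
s=env.capture("scene");cv2.imwrite("pics/s3.png",cv2.resize(s[90:270,150:330],None,fx=3.3,fy=3.3,interpolation=cv2.INTER_CUBIC))
print([(k["xy"],k["conf"]) for k in env.pinpoint("wax_loop","scene")])
o=env.get_obs();print(o["tcp_pos"],o["wrist_force"],o["grip_width"])
for th in(1.5,1.6,1.7,1.8):
  c,n=np.cos(th),np.sin(th);print(th,proj("scene",[620.4+83*c+55*n,-172.9,195+83*n-55*c]))
E
```

```text
[([236.6, 142.7], 0.56)]
[ 502.42134842 -176.0730218   162.57117084] [-4.43121153 -3.6396901   1.20107705] 15.114791228360136
1.5 [[235.61268415 143.37894413]]
1.6 [[237.6106979  142.18445101]]
1.7 [[239.76304408 141.2448423 ]]
1.8 [[242.04928507 140.57313582]]
```

View pics/s3.png

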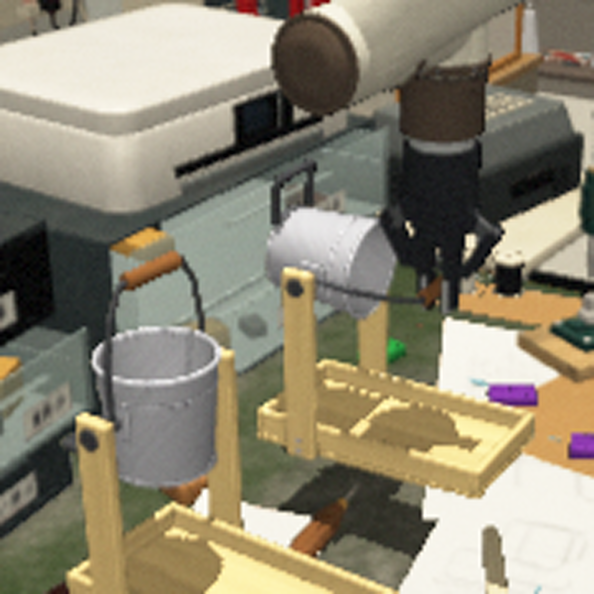

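The pail lies at about 1.65 rad. The loop is on top at crop (293,175), the tray is still empty, and the empty pail is untouched. I'll let go, rise and go over the loop.

Emit:
servo_tool(increments=[[[0,0,0,0,0,0],[0,0,0,0,0,0],[0,0,0,0,0,0]]], claw=130)

```text
time: 5.22
tcp_pos: [505.5, -175.0, 163.6]
orientation: [-3.14, 0.0, -1.57]
wrist_force: [-0.2, -0.2, -0.3]
grip_width: 41.9
grasp_force: 0.0
```

Emit:
servo_tool(increments=[[[0,0,0.08,0,0,0],[0,0,0.18,0,0,0],[0,0,0.28,0,0,0],[0,0,0.38,0,0,0],[0,0,0.43,0,0,0],[0.1,0.008,0.43,0,0,0],[0.2,0.008,0.43,0,0,0],[0.3,0.008,0.43,0,0,0]]])

```text
time: 5.88
tcp_pos: [626.4, -171.4, 337.4]
orientation: [-3.137, 0.0, -1.57]
wrist_force: [1.1, 0.5, 0.7]
grip_width: 41.7
grasp_force: 0.0
```

Emit:
servo_tool(increments=[[[0.1,0,0,0,0,0],[0.108,0,0,0,0,0],[0.108,0,0,0,0,0]]])

```text
time: 6.13
tcp_pos: [670.1, -171.2, 331.3]
orientation: [3.137, 0.001, -1.57]
wrist_force: [-0.2, 0.5, -0.3]
grip_width: 41.7
grasp_force: 0.0
```

```bash
python3 - <<'E'
from h import *
s=env.capture("scene");cv2.imwrite("pics/s4.png",cv2.resize(s[90:270,150:330],None,fx=3.3,fy=3.3,interpolation=cv2.INTER_CUBIC))
print([(k["xy"],k["conf"]) for k in env.pinpoint("wax_loop","scene")])
o=env.get_obs();print(o["tcp_pos"],o["wrist_force"],o["grip_width"])
E
```

```text
[([235.5, 142.4], 0.77)]
[ 667.89311101 -171.73606302  335.0208334 ] [ 0.57546443 -0.95018622  0.53474981] 41.84149622100855
```

View pics/s4.png

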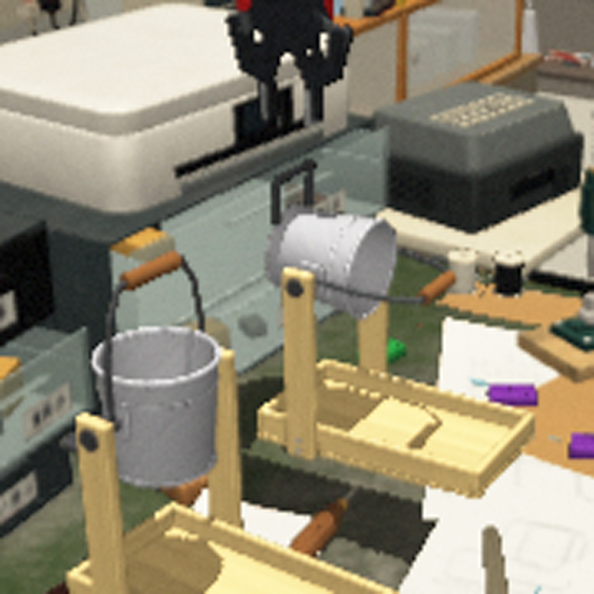

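```bash
python3 - <<'E'
from h import *
env.capture("top")
for c in("scene","top"):
  for n in ("wax_bail","wax_loop"): print(c,n,[(k["xy"],k["conf"]) for k in env.pinpoint(n,c)])
for th in(1.5,1.6,1.7):
  c,n=np.cos(th),np.sin(th);B=[620.4-115*n,-172.9,195+115*c];L=[620.4+83*c+55*n,-172.9,195+83*n-55*c]
  print(th,proj("scene",[B,L]).round(1).tolist(),proj("top",[B,L]).round(1).tolist(),np.round(L))
E
```

```text
scene wax_bail [([279.4, 177.2], 0.87)]
scene wax_loop [([235.5, 142.4], 0.77)]
top wax_bail [([298.0, 193.4], 0.85)]
top wax_loop [([302.6, 124.1], 0.92), ([300.3, 193.4], 0.3)]
1.5 [[281.1, 172.8], [235.6, 143.4]] [[301.7, 193.9], [302.9, 122.0]] [ 681. -173.  274.]
1.6 [[281.1, 176.0], [237.6, 142.2]] [[301.3, 194.6], [303.2, 124.5]] [ 673. -173.  280.]
1.7 [[280.8, 179.2], [239.8, 141.2]] [[301.0, 194.8], [303.4, 127.3]] [ 664. -173.  284.]
```

Emit:
servo_tool(increments=[[[0.013,-0.003,0,0,0,0],[0.013,-0.003,-0.06,0,0,0],[0.013,-0.003,-0.12,0,0,0],[0.013,-0.003,-0.175,0,0,0],[0.013,-0.003,-0.175,0,0,0]]])

```text
time: 6.9
tcp_pos: [670.8, -172.5, 259.9]
orientation: [3.132, 0.003, -1.571]
wrist_force: [-0.8, -0.6, -0.9]
grip_width: 42.0
grasp_force: 0.0
```

Emit:
servo_tool(increments=[[[0,0,0,0,0,0],[0,0,0,0,0,0],[0,0,0,0,0,0],[0,0,0,0,0,0]]], claw=245, newtons=30)

```text
time: 7.23
tcp_pos: [673.1, -173.3, 266.9]
orientation: [-3.14, -0.0, -1.57]
wrist_force: [-2.0, -0.2, 0.6]
grip_width: 8.3
grasp_force: 29.3
```

The loop is gripped. I'll draw it to the stop.

Emit:
servo_tool(increments=[[[-0.022,0,0.012,0,0,0],[-0.068,0,0.029,0,0,0],[-0.118,0,0.037,0,0,0],[-0.167,0,0.035,0,0,0],[-0.215,0,0.023,0,0,0],[-0.25,0,0.008,0,0,0],[-0.268,0,-0.004,0,0,0],[-0.268,0,-0.004,0,0,0]]])

```text
time: 7.9
tcp_pos: [566.1, -174.2, 269.0]
orientation: [-3.133, -0.003, -1.57]
wrist_force: [-3.5, -1.0, 8.1]
grip_width: 8.8
grasp_force: 32.6
```

Emit:
servo_tool(increments=[[[0,0,0,0,0,0],[0,0,0,0,0,0]]])

```text
time: 8.07
tcp_pos: [566.1, -174.2, 269.0]
orientation: [-3.136, -0.003, -1.569]
wrist_force: [-6.6, -0.3, 11.1]
grip_width: 8.3
grasp_force: 32.7
```

```bash
python3 - <<'E'
from h import *
s=env.capture("scene");cv2.imwrite("pics/s5.png",cv2.resize(s[90:270,150:330],None,fx=3.3,fy=3.3,interpolation=cv2.INTER_CUBIC))
o=env.get_obs();print(o["tcp_pos"],o["wrist_force"],o["grip_width"])
E
```

```text
[ 566.12737882 -174.22550033  268.96976492] [-5.90897442 -0.24749957 11.75832889] 8.409358379826065
```

View pics/s5.png

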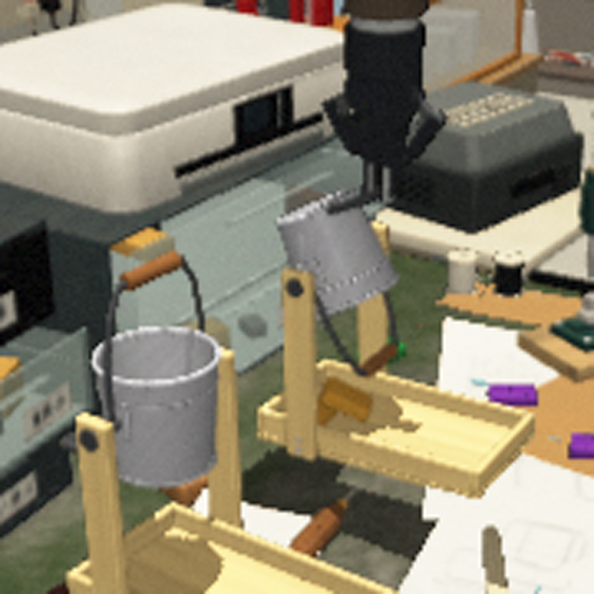

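The wax is in the tray at crop (343,400), and the pail is near its stop. I'll press a little further to make sure it's at the stop, then open by 30 mm and rise.

Emit:
servo_tool(increments=[[[-0.01,0,-0.006,0,0,0],[-0.015,0,-0.009,0,0,0],[-0.015,0,-0.009,0,0,0]]])

```text
time: 8.37
tcp_pos: [565.0, -174.3, 268.1]
orientation: [-3.122, -0.005, -1.568]
wrist_force: [1.9, -0.2, 12.9]
grip_width: 8.4
grasp_force: 33.0
```

Emit:
servo_tool(increments=[[[0.014,0,0.009,0,0,0],[0.014,0,0.009,0,0,0]]])

```text
time: 8.53
tcp_pos: [566.8, -174.2, 269.2]
orientation: [-3.135, -0.004, -1.569]
wrist_force: [-4.8, 0.4, 10.5]
grip_width: 8.6
grasp_force: 32.9
```

Emit:
servo_tool(increments=[[[0,0,0,0,0,0],[0,0,0,0,0,0],[0,0,0,0,0,0],[0,0,0,0,0,0]]], claw=168)

```text
time: 8.87
tcp_pos: [565.7, -173.0, 263.7]
orientation: [-3.141, 0.0, -1.57]
wrist_force: [-0.3, 0.2, -0.5]
grip_width: 28.8
grasp_force: 0.0
```

Emit:
servo_tool(increments=[[[0,0,0.03,0,0,0],[0,0,0.08,0,0,0],[0,0,0.15,0,0,0],[0,0,0.25,0,0,0],[0,0,0.35,0,0,0],[-0.2,0,0.45,0,0,0],[-0.2,0,0.45,0,0,0],[-0.2,0,0.45,0,0,0]]])

```text
time: 9.53
tcp_pos: [482.7, -173.9, 449.8]
orientation: [-3.132, -0.002, -1.571]
wrist_force: [-1.0, -0.2, 1.4]
grip_width: 29.1
grasp_force: 0.0
```

```bash
python3 - <<'E'
from h import *
s=env.capture("scene");a=cv2.resize(s[90:270,150:330],None,fx=2.2,fy=2.2,interpolation=cv2.INTER_CUBIC)
t=env.capture("top");b=cv2.resize(t[100:280,250:430],None,fx=2.2,fy=2.2,interpolation=cv2.INTER_CUBIC)
cv2.imwrite("pics/s6.png",np.hstack([a,b]))
o=env.get_obs();print(o["tcp_pos"],o["wrist_force"],o["grip_width"])
for c in("scene","top"):
  for n in ("wax_bail","wax_loop","wax_1"): print(c,n,[(np.round(k["xy"],1),round(k["conf"],2)) for k in env.pinpoint(n,c)])
for th in(2.5,2.6,2.71):
  c,n=np.cos(th),np.sin(th);B=[620.4-115*n,-172.9,195+115*c];L=[620.4+83*c+55*n,-172.9,195+83*n-55*c]
  print(th,proj("scene",[B,L]).round(1).tolist(),proj("top",[B,L]).round(1).tolist())
E
```

```text
[ 484.66681057 -173.22063659  446.12919748] [-0.01477023  0.99295294 -0.80380165] 29.09651069535423
scene wax_bail [(array([264.5, 202.5]), 0.6)]
scene wax_loop [(array([265.1, 148.9]), 0.96), (array([250.4, 215.1]), 0.73)]
scene wax_1 [(array([254.4, 205.6]), 0.68), (array([303.8, 209.3]), 0.64), (array([245.2, 216.1]), 0.59), (array([329.5, 226.2]), 0.55)]
top wax_bail []
top wax_loop []
top wax_1 [(array([322.4, 257. ]), 0.74), (array([343. , 212.6]), 0.65)]
2.5 [[268.6, 197.1], [259.7, 143.9]] [[298.6, 182.9], [304.0, 156.9]]
2.6 [[266.1, 198.1], [262.2, 145.4]] [[298.4, 180.0], [303.9, 160.9]]
2.71 [[263.3, 198.9], [264.7, 147.5]] [[298.2, 176.5], [303.8, 165.0]]
```

View pics/s6.png

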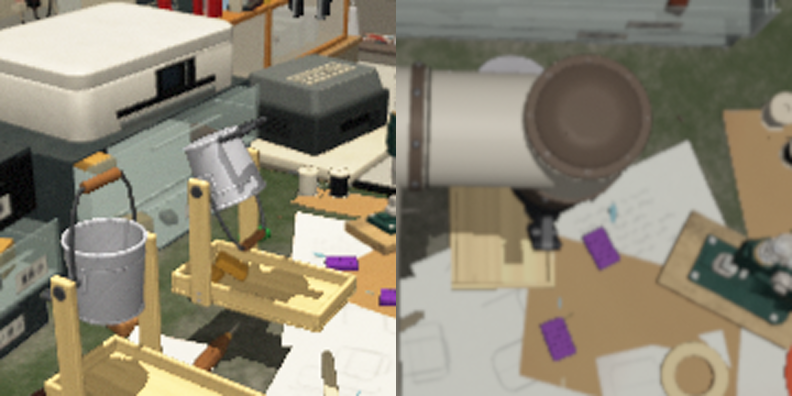

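```bash
python3 - <<'E'
from h import *
s=env.capture("scene");cv2.imwrite("pics/s7.png",cv2.resize(s[140:240,210:320],None,fx=6,fy=6,interpolation=cv2.INTER_CUBIC))
E
```

```text
(no output)
```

View pics/s7.png

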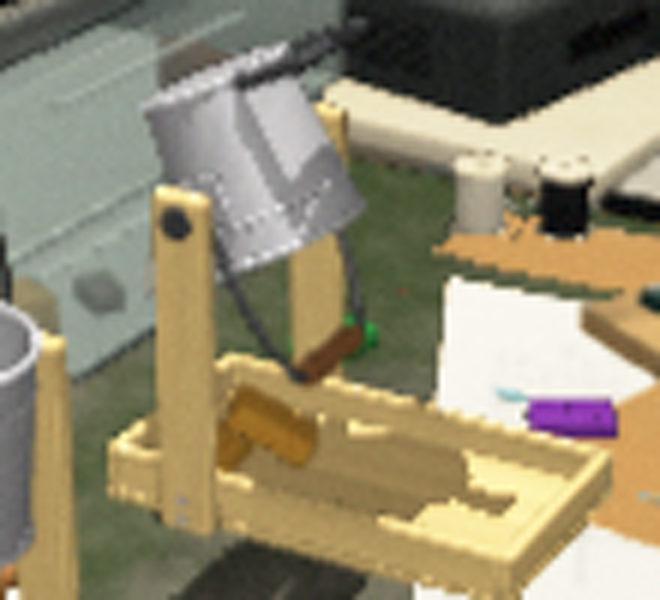

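Two blocks lie in the tray: one at crop (275,425), leaning on the other at (235,445). The pail is at its stop and the arm is clear, so I'll hand in.

```bash
python3 -c "
from rig import env
print(env.sign_off())"
```

```text
the job is handed in; nothing more can be done
None
```

The wax pail is tipped to its stop with both blocks in its tray, the empty pail was left upright and untouched, and the job was handed in at about 10 s of the 48 s allowed.

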